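# Move three samples on by one station

### The arm

A 6-joint arm with a two-finger parallel gripper is mounted at the origin on the work surface. World frame = base frame: x ahead of the robot, y to its left, z up, the work surface at z = 0. Lengths are in m, angles in rad, forces in N, time in s.
With the tool pointing down it reaches from about 0.25 to 0.775 m from the base axis. Payload 4 kg.
Tool frame: the origin (TCP) lies between the finger pads; the fingertips stand 14 mm ahead of it and the grasp point (between the pads) lies 5 mm behind it; z points along the fingers, y is the line along which they close (so a half turn about z gives the same grasp; the last joint's range is limited). The gripper opens to 94 mm and grips with 3 to 60 N. Pads are 16 mm wide; open, the fingers measure 119 mm over their backs; the gripper's body (75 mm by 177 mm) begins 78 mm behind the grasp point.
Start: joints at [-1.278, 0.087, 1.371, -0, 1.684, -0.103], TCP at [0.212, -0.508, 0.186] pointing down, gripper open.
Joint ranges: [-3.1, 3.1], [-0.76, 2.03], [0.27, 2.55], [-1.08, 4.22], [0.17, 2.65], [-2.57, 2.57]. Speed limits (rad/s): [2.79, 2.79, 3.14, 3.14, 3.14, 3.14].

### API

Orientations are given as a 3x3 rotation matrix whose columns are the frame's x, y, z axes.
In Python, from station import arm gives the robot as it stands. The module is installed in compiled form; this text tells all that it offers.
- The arm moves only by the tool servo_tool, never from a script. Its argument "moves" is a list that holds one entry, the list of rows, each a list of 5 numbers: the closure, from 0 (fully open) to 1 (shut), then the shift along the tool's x, y, z scaled (see below), then the turn about the tool's z scaled (see below). In form: [[[hand, tx, ty, tz, yaw], ...]]. A call has 1 to 20 rows; each row is the pose to reach, as a shift and turn from the pose commanded when the call began, along the tool's axes at that moment; what a row does not reach only later rows make up. The controller multiplies each number of a shift by 300 mm and each number of a turn by 45 degrees. A row lasts 1/12 s, in which the tool goes at most 41.7 mm and 7.16 degrees, less where a joint would pass 70% of its speed; a pose out of reach is approached as far as the arm can. A call with a number of a shift or a turn outside -1 to 1 is refused whole. A call with a gripper value outside its range is refused whole. The fingers move at their own pace and stop on an object; "newtons" is the grip in N (left out, the last holds). Time passes only in rows, so rows that repeat a pose let the fingers close. It gives the time, the measured TCP pose, the force, the opening and the grip force at its end, in the units of the state.
- arm.observe(): the state, without advancing time (a new reading comes with each control period).
- arm.capture(name): name is "scene" or "top"; returns a dict with "img" (400x640x3 uint8, red, green, blue), "fovy" (degrees; the focal length in pixels is half the picture's height over the tangent of half this angle, whatever the lens; pixels are square), "cx", "cy" (the principal point, pixels), "R" (3x3) and "t" (3): a world point X has camera coordinates R X + t. Camera axes: x right, y down, z forward; pixel columns grow to the right and rows downward; lengths in m; the calibration is good to about 2 mm. A picture is of the moment at which its call begins. There is no depth.
- arm.sign_off(): hands the job in; it is judged then, once.
The state is a dict: "time": time; "qpos": joint angles; "joint_vel": joint speeds; "joint_torque": joint torques, N m; "ee_pos": TCP position; "eef_rot": TCP orientation; "wrist_force": force on the tool from outside, world axes, zero at the start; "ft_torque": the same for the moment, N m; "gripper_width": opening from 0.0 (shut) to 1.0 (fully open); "gripper_force": force on a finger pad.
Only numpy, scipy, OpenCV 4.12 (cv2) and the standard library are available. Lean on these libraries where they do the work, as an engineer would, in place of code of your own. Each camera call takes 0.05 s, during which the arm holds its last target. There are 200 camera calls.

### The job

Move all three sample cups on by one station: the low wide cup just weighed on the balance goes to the middle of the shaker's platform, the tall narrow cup from the shaker goes onto the window of the measuring stand, and the measured cup with the grip bar goes back onto the middle of the balance pan for its check weighing. Every station is taken, so let one cup wait on the empty steel tray, and keep the cups upright and off the bare bench. Leave the beaker, the jar and the spatula where they are.

Things in the scene. Friction and masses are not known exactly. Their poses are not given: they have to be found in the camera images.
- cup_low: low wide sample cup of plain white plastic, round, closed; body 44 mm in diameter, 34 mm tall in all, with a 48 mm collar around the lowest 7 mm and a flat round top. Starts on the balance. Origin: centre of its underside; z is its upright axis. About 45 g.
- cup_tall: tall narrow sample cup of plain white plastic, round, closed; body 30 mm in diameter (33 mm over fine grip ribs 44 to 56 mm up), 58 mm tall in all, with a 36 mm collar around the lowest 7 mm. Starts on the shaker. Origin: centre of its underside; z is its upright axis. About 45 g.
- cup_bar: sample cup of plain white plastic with a grip bar across its lid, closed; round body 40 mm in diameter up to 36 mm, with a 44 mm collar around the lowest 7 mm; the bar on top is 32 mm long (along the cup's x), 8 mm thick (y) and ends 47 mm above the underside. Starts on the measuring stand. Origin: centre of its underside; z is its upright axis. About 50 g.
- balance: compact grey laboratory balance, fixed, 195 x 150 mm, 38 mm tall, with a flat round steel pan 120 mm in diameter, pan surface 50 mm above the bench; display and keys on the side towards the robot. Origin: on the bench, straight under the pan's centre; z up.
- shaker: white platform shaker, fixed and switched off, housing 210 x 165 mm, 60 mm tall, carrying a flat square 150 mm platform with a black rubber mat, mat surface 85 mm above the bench; the platform does not move. Two black knobs towards the robot. Origin: on the bench, straight under the platform's middle; z up.
- stand: measuring stand, fixed, on four splayed legs: black 180 x 180 mm frame with a flat steel stage 152 mm square, stage surface 190 mm above the bench, the X-ray analyser hanging underneath; the measuring window is the black round spot (38 mm over its dark ring) in the middle of the stage, flush. Origin: on the bench, straight under the window's centre; z up.
- tray: free steel tray, fixed, 170 x 170 mm, on short rubber feet; its flat floor is 14 mm above the bench, its lip ends 19 mm above the bench. Empty at the start. Origin: on the bench, under its middle; z up.
- beaker: glass beaker, 56 mm wide, 72 mm tall, loose bystander. Origin: centre of its underside.
- jar: amber glass jar with a black cap and a blank white label, 66 mm wide, 75 mm tall, loose bystander. Origin: centre of its underside.
- spatula: steel lab spatula lying flat on the bench near the robot, 180 mm long along its x, 14 mm wide, 9 mm tall, loose bystander. Origin: on the bench under the middle of its handle.
Mind the look-alikes: they are no part of the job. Leave any black or brown look-alike of the cup_low alone. What is shaped like the cup_bar but orange is not meant.

How it is judged:
By the outcome, as a careful person would: the job done as asked, in the order asked, and still so for the second after the job is handed in, with the robot touching nothing.
It also fails if it takes over 131 s, if anything falls off the work surface, if the arm or the gripper's body presses on something with over 40 N, if the wrist force passes 120 N, or if a joint passes its speed limit or range.

## Working session

There is one attempt and no reset: what is moved stays moved. The work goes in short steps, Python scripts to look and compute and a tool call to move; the robot and the scene stay as the last step left them, time stands still between calls to the robot, and variables do not carry over. Pictures are saved under pics/ and viewed, at most 14 in all, crops included, and the job is handed in when it is done.

Besides the shell and the picture viewer there is one more tool, called as name(argument=value, ...), one argument or row to a line, values as JSON. servo_tool: Moves the arm, as the interface text tells. Shifts and turns lie within -1 to 1; 1 stands for 300 mm of shift or 45 degrees of turn. Its arguments: {"type":"object","properties":{"moves":{"type":"array","items":{"type":"array","items":{"type":"array","items":{"type":"number"}}}},"newtons":{"type":"number"}},"required":["moves"]}

```bash
mkdir -p pics
cat > h.py <<'E'
import numpy as np, cv2
from station import arm
def cap(n,f=None):
    c=arm.capture(n)
    if f: cv2.imwrite('pics/'+f,cv2.cvtColor(c['img'],cv2.COLOR_RGB2BGR))
    return c
def foc(c): return c['img'].shape[0]/2/np.tan(np.radians(c['fovy'])/2)
def ray(c,u,v,z):
    R,t=np.array(c['R']),np.array(c['t']); f=foc(c)
    o=-R.T@t; d=R.T@np.array([(u-c['cx'])/f,(v-c['cy'])/f,1]); return o+d*(z-o[2])/d[2]
def proj(c,X):
    p=np.array(c['R'])@np.array(X)+np.array(c['t']); f=foc(c); return p[:2]/p[2]*f+[c['cx'],c['cy']]
E
python3 - <<'E'
from h import *
for n in('scene','top'):
    c=cap(n,n+'1.png'); R=np.array(c['R']); print(n,c['fovy'],c['cx'],c['cy'],-R.T@np.array(c['t']),R.round(3).tolist())
o=arm.observe(); print(o['time'],o['ee_pos'],o['eef_rot'],o['gripper_width'])
E
```

```text
scene 52.12507618191112 319.224640356335 200.78766598290207 [ 1.24385024 -0.02406193  0.95402369] [[0.022, 1.0, 0.007], [0.779, -0.012, -0.627], [-0.627, 0.019, -0.779]]
top 56.275952660394445 316.05055304195827 195.12213090115426 [0.4474875  0.00272953 1.02342349] [[0.026, -1.0, -0.008], [-0.99, -0.025, -0.142], [0.141, 0.012, -0.99]]
0.1 [ 0.21190353 -0.50698231  0.18512238] [[ 9.22670749e-01  3.85588312e-01 -5.85686315e-04]
 [ 3.85588714e-01 -9.22668865e-01  1.87330435e-03]
 [ 1.81929733e-04 -1.95427716e-03 -9.99998074e-01]] 1.0019884562842198
```

View pics/scene1.png

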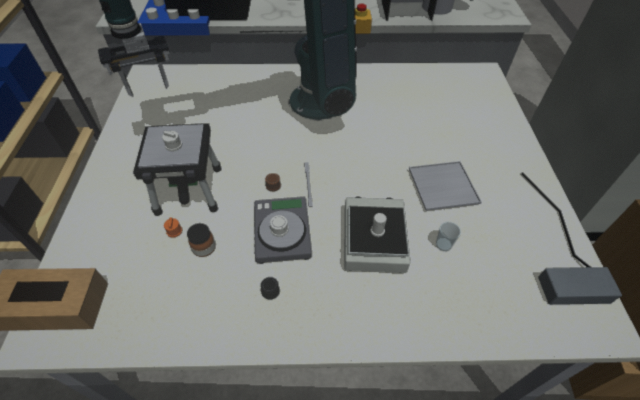

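View pics/top1.png

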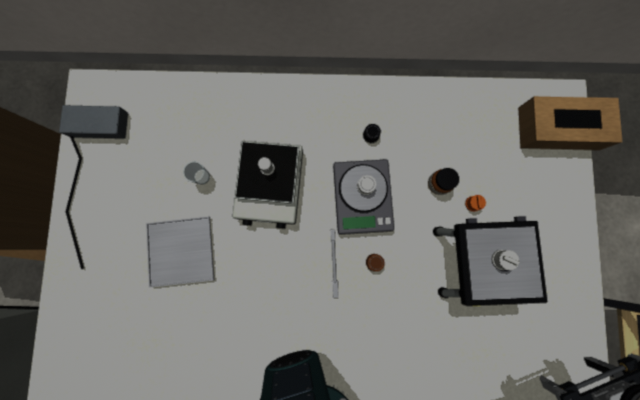

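The scene picture shows cup_low on the balance (280,222), cup_tall on the shaker (379,222) and cup_bar on the stand (171,138). The top picture has them at (367,185), (265,165) and (509,260), with the tray empty around (181,252). Next I zoom in on the stations.

Run:
```python
from h import *
c=cap('top'); s=cap('scene')
def z(c,x,y,w=80,h=60,k=5): return cv2.resize(c['img'][y:y+h,x:x+w],None,fx=k,fy=k,interpolation=cv2.INTER_CUBIC)
im=np.vstack([np.hstack([z(c,328,155),z(c,230,140)]),np.hstack([cv2.resize(c['img'][212:312,448:558],(400,300)),cv2.resize(c['img'][205:295,130:250],(400,300))])])
cv2.imwrite('pics/zoom.png',im[:,:,::-1])
# white-blob centroids
for n,(x,y,w,h),z0 in(('low',(345,165,45,42),.084),('tall',(250,148,30,35),.143),('bar',(490,243,40,36),.226)):
    g=cv2.cvtColor(c['img'][y:y+h,x:x+w],cv2.COLOR_RGB2GRAY)
    for T in(150,175,195):
        m=(g>T).astype(np.uint8); k,l,st,ce=cv2.connectedComponentsWithStats(m); i=1+np.argmax(st[1:,4]) if k>1 else 0
        u,v=ce[i]+[x,y]; print(n,T,st[i].tolist(),(round(u,1),round(v,1)),ray(c,u,v,z0).round(4))
```

```text
low 150 [0, 0, 45, 42, 1890] (np.float64(367.0), np.float64(185.5)) [ 0.6096 -0.1148  0.084 ]
low 175 [0, 0, 45, 42, 1890] (np.float64(367.0), np.float64(185.5)) [ 0.6096 -0.1148  0.084 ]
low 195 [0, 0, 45, 42, 1890] (np.float64(367.0), np.float64(185.5)) [ 0.6096 -0.1148  0.084 ]
tall 150 [0, 0, 30, 35, 1050] (np.float64(264.5), np.float64(165.0)) [0.6434 0.1395 0.143 ]
tall 175 [0, 0, 30, 35, 1050] (np.float64(264.5), np.float64(165.0)) [0.6434 0.1395 0.143 ]
tall 195 [0, 0, 30, 35, 1050] (np.float64(264.5), np.float64(165.0)) [0.6434 0.1395 0.143 ]
bar 150 [0, 0, 40, 36, 1440] (np.float64(509.5), np.float64(260.5)) [ 0.4333 -0.3959  0.226 ]
bar 175 [0, 0, 40, 36, 1440] (np.float64(509.5), np.float64(260.5)) [ 0.4333 -0.3959  0.226 ]
bar 195 [0, 0, 40, 36, 1440] (np.float64(509.5), np.float64(260.5)) [ 0.4333 -0.3959  0.226 ]
```

View pics/zoom.png

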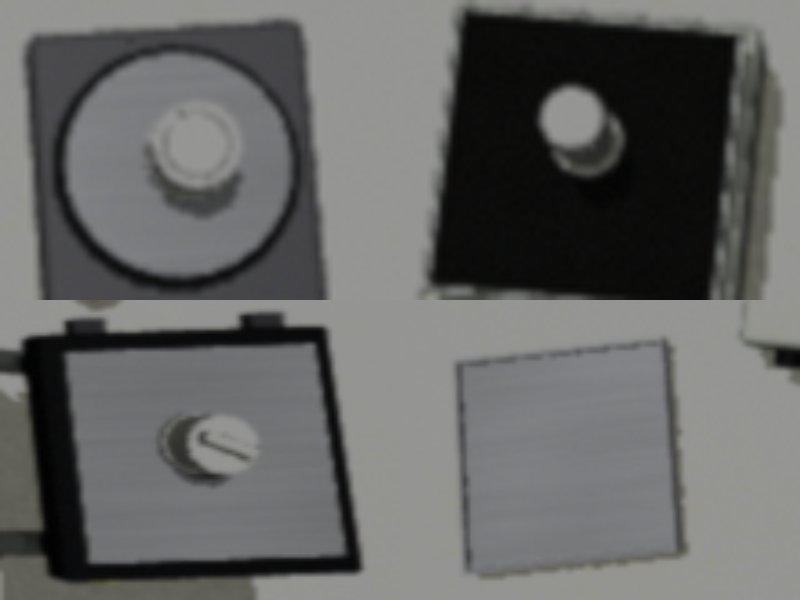

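The zoom shows cup_low and the pan circle (top left), cup_tall on the mat (top right), cup_bar with its bar sloping down to the right (bottom left), and the tray (bottom right). I'll cast rays from the pixels I read off, then check the result in the scene view.

Run:
```python
from h import *
c=cap('top'); s=cap('scene')
P={}
for n,u,v,z in(('low',366.2,183.4,.084),('pan',363.4,187.6,.050),('tall',264,162.8,.143),('bar',508.8,259.2,.226)): P[n]=ray(c,u,v,z)
for n,q,z in(('mat',[(242.6,141.6),(297.2,147.2),(292,199.6),(236,196.2)],.085),('stage',[(464.7,228.9),(536.2,225.9),(542.5,298.9),(471.8,300.6)],.19),('tray',[(147,223.2),(209.7,216.6),(215.1,280.5),(150,286.2)],.019)):
    w=np.array([ray(c,*p,z) for p in q]); P[n]=w.mean(0); print(n,[round(float(np.linalg.norm(w[i]-w[i-1])),4) for i in range(4)])
a,b=ray(c,503.4,257.3,.237),ray(c,516.3,264.2,.237); print('bar yaw',np.degrees(np.arctan2(*(b-a)[1::-1])))
for n in P: print(n,P[n].round(4),np.hypot(*P[n][:2]).round(3))
im=s['img'].copy(); k=6
def cr(n,w=66,h=50):
    u,v=proj(s,P[n]); x,y=int(u-w/2),int(v-h/2); r=cv2.resize(im[y:y+h,x:x+w],None,fx=k,fy=k,interpolation=cv2.INTER_CUBIC)
    for m in P:
        p=(proj(s,P[m])-[x,y]+.5)*k-.5; cv2.drawMarker(r,tuple(int(i) for i in p),(255,0,0),0,10,1)
    return r
im2=np.vstack([np.hstack([cr('low'),cr('tall')]),np.hstack([cr('bar'),cr('tray',66,50)])])
cv2.imwrite('pics/chk.png',np.clip(im2.astype(float)*1.3,0,255).astype(np.uint8)[:,:,::-1])
```

```text
mat [0.1435, 0.1425, 0.137, 0.1426]
stage [0.1544, 0.1583, 0.157, 0.1521]
tray [0.1667, 0.1696, 0.1699, 0.1718]
bar yaw -117.33095752352263
low [ 0.615  -0.1127  0.084 ] 0.625
pan [ 0.6096 -0.1096  0.05  ] 0.619
tall [0.6488 0.141  0.143 ] 0.664
bar [ 0.4359 -0.3945  0.226 ] 0.588
mat [0.6411 0.1416 0.085 ] 0.657
stage [ 0.4267 -0.4011  0.19  ] 0.586
tray [0.4309 0.3722 0.019 ] 0.569
```

View pics/chk.png

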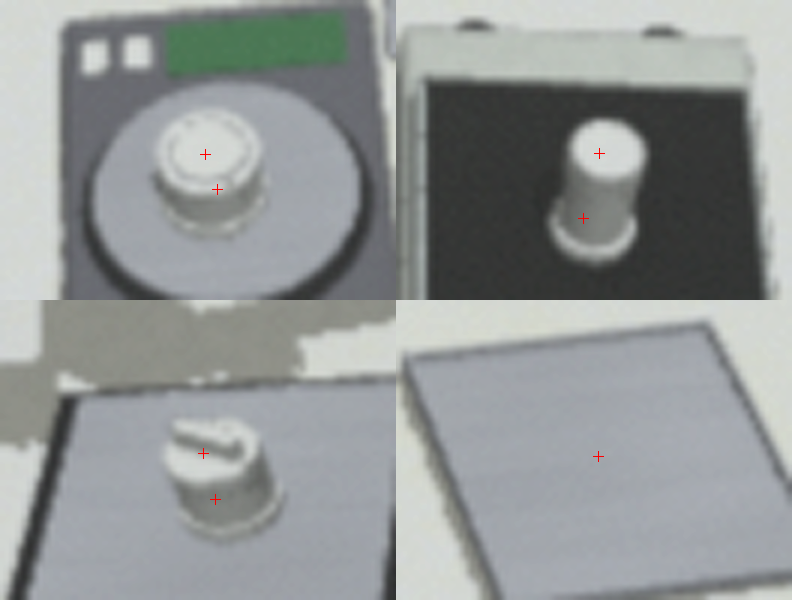

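servo_tool(
  moves=[
    [[0,0,0,-0.45,0.5],[0,0,0,-0.45,0.5],[0,0,0,-0.45,0.5],[0,0,0,-0.45,0.5],[0,0,0,-0.45,0.5]],
  ],
  newtons=15,
)

```text
time: 0.72
ee_pos: [0.2125, -0.5089, 0.3265]
eef_rot: [[1.0, 0.003, 0.003], [0.004, -1.0, -0.01], [0.003, 0.01, -1.0]]
wrist_force: [-0.7, 0.6, 0.0]
gripper_width: 1.0
gripper_force: 0.0
```

The reprojected markers match to about 1 px (≈2 mm, cameras differ slightly in y), and sizes fit. The plan is tall → tray, low → shaker, bar → balance, tall → stand.

servo_tool(
  moves=[
    [[0.3,0.73,-1,0.1,0],[0.3,0.73,-1,0.1,0],[0.3,0.73,-1,0.1,0],[0.3,0.73,-1,0.1,0],[0.3,0.73,-1,0.1,0],[0.3,0.73,-1,0.1,0],[0.3,0.73,-1,0.1,0],[0.3,0.73,-1,0.1,0],[0.3,0.73,-1,0.1,0],[0.3,0.73,-1,0.1,0]],
  ],
)

```text
time: 1.55
ee_pos: [0.4322, -0.2006, 0.2877]
eef_rot: [[1.0, 0.014, -0.003], [0.014, -1.0, 0.006], [-0.003, -0.006, -1.0]]
wrist_force: [0.0, -1.1, 0.2]
gripper_width: 0.697
gripper_force: 0.0
```

servo_tool(
  moves=[
    [[0.3,0.73,-1,0.2,0],[0.3,0.73,-1,0.2,0],[0.3,0.73,-1,0.2,0],[0.3,0.73,-1,0.2,0],[0.3,0.73,-1,0.2,0],[0.3,0.73,-1,0.2,0],[0.3,0.73,-1,0.2,0],[0.3,0.73,-1,0.2,0],[0.3,0.73,-1,0.2,0],[0.3,0.73,-1,0.2,0],[0.3,0.73,-1,0.2,0],[0.3,0.73,-1,0.2,0]],
  ],
)

```text
time: 2.55
ee_pos: [0.6475, 0.093, 0.229]
eef_rot: [[1.0, 0.003, -0.004], [0.003, -1.0, -0.001], [-0.004, 0.001, -1.0]]
wrist_force: [1.1, -0.5, -0.3]
gripper_width: 0.699
gripper_force: 0.0
```

servo_tool(
  moves=[
    [[0.3,0.005,-0.165,0,0],[0.3,0.005,-0.165,0,0],[0.3,0.005,-0.165,0.1,0],[0.3,0.005,-0.165,0.2,0],[0.3,0.005,-0.165,0.3,0],[0.3,0.005,-0.165,0.36,0],[0.3,0.005,-0.165,0.4,0],[0.3,0.005,-0.165,0.4,0],[0.3,0.005,-0.165,0.4,0]],
  ],
)

```text
time: 3.3
ee_pos: [0.6495, 0.1422, 0.112]
eef_rot: [[1.0, 0.002, 0.001], [0.002, -1.0, -0.0], [0.001, 0.0, -1.0]]
wrist_force: [0.1, -0.0, 0.2]
gripper_width: 0.701
gripper_force: 0.0
```

Run:
```python
from h import *
s=cap('scene')['img']; t=cap('top')['img']
im=np.hstack([cv2.resize(s[170:270,330:430],(400,400)),cv2.resize(t[125:225,220:320],(400,400))])
cv2.imwrite('pics/g1.png',im[:,:,::-1]); print(arm.observe()['ee_pos'])
```

```text
[0.65081755 0.14289949 0.11394416]
```

View pics/g1.png

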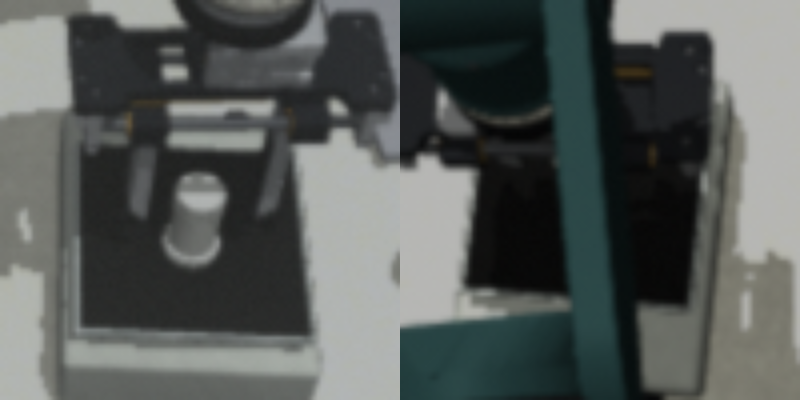

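Run:
```python
from h import *
s=cap('scene')
for n,X in(('tipL',(.658,.109,.099)),('tipR',(.658,.175,.099)),('cup z.099',(.649,.142,.099)),('cup top',(.649,.142,.143)),('base',(.649,.142,.085))):
    print(n,((proj(s,X)-[330,170])*4).round(0))
```

```text
tipL [137. 246.]
tipR [241. 245.]
cup z.099 [188. 234.]
cup top [196. 193.]
base [185. 246.]
```

The cup top (200,190) and base (192,245) match the prediction, but the visible grey finger ends (row 215) are above the predicted tips (row 246). Dark pads against the black mat could explain that, so I brighten the picture.

Run:
```python
from h import *
s=cap('scene')['img'][190:250,340:420]
cv2.imwrite('pics/g2.png',np.clip(255*(cv2.resize(s,(640,480),interpolation=cv2.INTER_CUBIC)/255.)**.35,0,255).astype(np.uint8)[:,:,::-1])
```

```text
(no output)
```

View pics/g2.png

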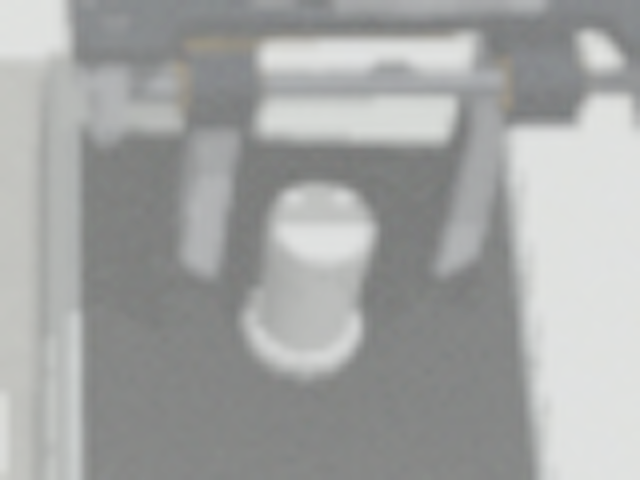

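Run:
```python
from h import *
s=cap('scene'); t=cap('top')
p=np.array([.2119,-.507,.1851]); R=np.array([[.9227,.3856,-.0006],[.3856,-.9227,.0019],[0,-.002,-1]])
for k in(1,-1):
  for dx in(0,.008):print('start tip',k,dx,proj(s,p+R@[dx,k*.047,.014]).round(1),proj(s,p+R@[dx,k*.047,-.005]).round(1),proj(t,p+R@[dx,k*.047,.014]).round(1))
q=np.array(arm.observe()['ee_pos']);print(q,arm.observe()['qpos'])
for sx in(-1,1):
  for w in (.033,.04):print('now',proj(s,q+[sx*.008,-w,-.014]),proj(s,q+[sx*.008,w,-.014]))
im=cv2.imread('pics/scene1.png')[20:110,80:200]; a=cv2.resize(im,(480,360))
im=cv2.imread('pics/top1.png')[340:400,520:640]; b=cv2.resize(im,(480,240))
cv2.imwrite('pics/g3.png',np.clip(255*(np.vstack([a,b])/255.)**.6,0,255).astype(np.uint8))
```

```text
start tip 1 0 [135.9 103.9] [133.7  98.8] [573.1 357.2]
start tip 1 0.008 [136.3 105.5] [134.1 100.3] [571.5 353.6]
start tip -1 0 [167.3  96.3] [165.6  91.1] [533.6 373.8]
start tip -1 0.008 [167.8  97.7] [166.1  92.6] [532.  370.1]
[0.65044643 0.14344063 0.11300399] [ 1.32025125e-01  3.65577572e-01  1.18184568e+00 -9.11204587e-05
  1.59108987e+00  1.69966188e+00]
now [364.30317909 226.5300932 ] [390.02353951 226.18316376]
now [361.57160408 226.56693808] [392.7478039  226.14641748]
now [364.87596253 231.70144886] [390.84433379 231.34484296]
now [362.11801231 231.73932191] [393.59483147 231.30707226]
```

View pics/g3.png

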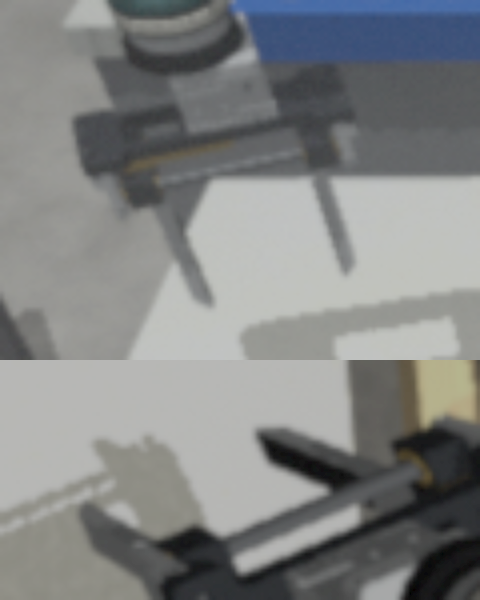

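The finger tips appear about 8 px above the prediction in both views. I solve for the offset from the start pictures and from now.

Run:
```python
from h import *
from scipy.optimize import least_squares
s=cap('scene'); t=cap('top')
p=np.array([.2119,-.507,.1851-.014])
a=np.array([149.4,92.]); b=np.array([563,367.])
r=least_squares(lambda d:np.r_[proj(s,p+d)-a,proj(t,p+d)-b],np.zeros(3)); print(r.x.round(4),r.fun.round(1))
q=np.array(arm.observe()['ee_pos']); 
g=np.array([(365+396)/2,224.3])
for dz in(0,.01,.02,.025,.03): print(dz,proj(s,q+[0,0,-.014+dz]),proj(s,q+[.008,0,-.014+dz]),g)
```

```text
[0.0075 0.0034 0.036 ] [-0.8 -0.3 -0.6  0. ]
0 [377.45792217 228.97619986] [377.80744988 231.56968387] [380.5 224.3]
0.01 [377.92533987 226.71029784] [378.27978931 229.31237645] [380.5 224.3]
0.02 [378.39985219 224.41000317] [378.75933326 227.02063871] [380.5 224.3]
0.025 [378.63981951 223.24671296] [379.00185863 225.86161136] [380.5 224.3]
0.03 [378.8816219  222.07452683] [379.24624781 224.69367685] [380.5 224.3]
```

Tips seem to sit about 30 mm higher than the text says. I check by descending gently and watching the force.

servo_tool(
  moves=[
    [[0.3,-0.005,0,0.02,0],[0.3,-0.005,0,0.03,0],[0.3,-0.005,0,0.04,0],[0.3,-0.005,0,0.04,0],[0.3,-0.005,0,0.04,0]],
  ],
)

```text
time: 4.12
ee_pos: [0.6477, 0.1433, 0.0984]
eef_rot: [[1.0, 0.003, -0.001], [0.003, -1.0, -0.0], [-0.001, 0.0, -1.0]]
wrist_force: [-0.2, -0.5, -0.2]
gripper_width: 0.703
gripper_force: 0.0
```

servo_tool(
  moves=[
    [[0.3,0,0,0.007,0],[0.3,0,0,0.007,0],[0.3,0,0,0.007,0]],
  ],
)

```text
time: 4.37
ee_pos: [0.648, 0.1433, 0.097]
eef_rot: [[1.0, 0.003, -0.0], [0.003, -1.0, -0.0], [-0.0, 0.0, -1.0]]
wrist_force: [-0.1, 0.5, -0.2]
gripper_width: 0.703
gripper_force: 0.0
```

servo_tool(
  moves=[
    [[0.3,0,0,0.007,0],[0.3,0,0,0.007,0],[0.3,0,0,0.007,0]],
  ],
)

```text
time: 4.62
ee_pos: [0.6479, 0.1434, 0.0948]
eef_rot: [[1.0, 0.003, -0.0], [0.003, -1.0, -0.0], [-0.0, 0.0, -1.0]]
wrist_force: [0.1, -0.5, 0.1]
gripper_width: 0.702
gripper_force: 0.0
```

No contact at tip height 0.081, below the mat at 0.085, so the offset is real. I lower further and measure again.

servo_tool(
  moves=[
    [[0.3,0,0,0.02,0],[0.3,0,0,0.03,0],[0.3,0,0,0.03,0],[0.3,0,0,0.03,0]],
  ],
)

```text
time: 4.95
ee_pos: [0.6476, 0.1433, 0.0852]
eef_rot: [[1.0, 0.003, -0.001], [0.003, -1.0, -0.0], [-0.001, 0.0, -1.0]]
wrist_force: [-0.1, 0.1, -0.7]
gripper_width: 0.699
gripper_force: 0.0
```

Run:
```python
from h import *
c=cap('scene');s=c['img'][190:250,340:420]
cv2.imwrite('pics/g4.png',np.clip(255*(cv2.resize(s,(640,480),interpolation=cv2.INTER_CUBIC)/255.)**.35,0,255).astype(np.uint8)[:,:,::-1])
q=np.array(arm.observe()['ee_pos']); print(q)
for dz in(0,.015,.02,.025,.03,.035): print(dz,((proj(c,q+[.008,-.037,-.014+dz])-[340,190])*8).round(),((proj(c,q+[.008,.037,-.014+dz])-[340,190])*8).round())
```

```text
[0.64786135 0.14331641 0.08557207]
0 [178. 375.] [405. 372.]
0.015 [182. 349.] [412. 346.]
0.02 [183. 340.] [414. 337.]
0.025 [185. 331.] [417. 328.]
0.03 [186. 322.] [419. 319.]
0.035 [187. 313.] [421. 310.]
```

View pics/g4.png

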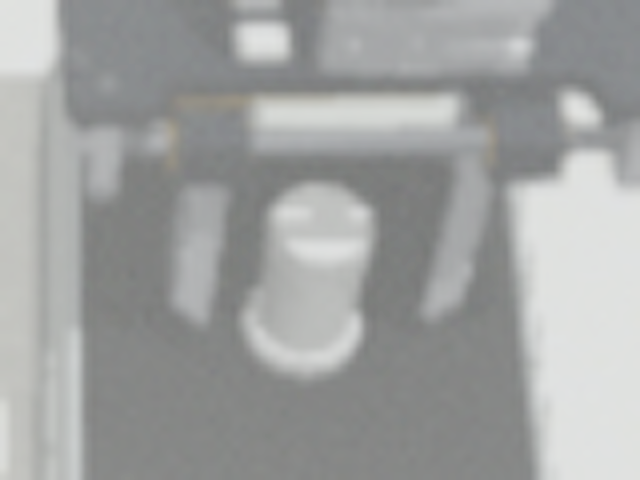

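The tips show at rows 320–323, so they're about 30 mm higher than stated, roughly 17 mm above the mat, and the cup (mid column 310) is between the fingers (middle 315). I go 5 mm lower and close.

servo_tool(
  moves=[
    [[0.3,0,0.003,0.016,0],[0.3,0,0.003,0.016,0],[0.75,0,0.003,0.016,0],[0.75,0,0.003,0.016,0],[0.75,0,0.003,0.016,0],[0.75,0,0.003,0.016,0],[0.75,0,0.003,0.016,0],[0.75,0,0.003,0.016,0],[0.75,0,0.003,0.016,0],[0.75,0,0.003,0.016,0]],
  ],
  newtons=15,
)

```text
time: 5.83
ee_pos: [0.6481, 0.1425, 0.0813]
eef_rot: [[1.0, 0.003, 0.0], [0.003, -1.0, -0.0], [0.0, 0.0, -1.0]]
wrist_force: [0.1, 0.1, 0.3]
gripper_width: 0.317
gripper_force: 15.0
```

servo_tool(
  moves=[
    [[0.75,0,0,-0.05,0],[0.75,0,0,-0.15,0],[0.75,0,0,-0.28,0],[0.75,0,0,-0.35,0],[0.75,-0.05,-0.05,-0.35,0],[0.75,-0.12,-0.12,-0.35,0],[0.75,-0.2,-0.21,-0.35,0],[0.75,-0.28,-0.3,-0.35,0],[0.75,-0.37,-0.39,-0.35,0],[0.75,-0.46,-0.49,-0.35,0],[0.75,-0.55,-0.58,-0.35,0],[0.75,-0.63,-0.67,-0.35,0],[0.75,-0.69,-0.73,-0.35,0],[0.75,-0.72,-0.77,-0.35,0],[0.75,-0.72,-0.77,-0.2,0],[0.75,-0.72,-0.77,-0.08,0],[0.75,-0.72,-0.77,0.02,0],[0.75,-0.72,-0.77,0.09,0],[0.75,-0.72,-0.77,0.11,0],[0.75,-0.72,-0.77,0.11,0]],
  ],
)

```text
time: 7.5
ee_pos: [0.4298, 0.3717, 0.0457]
eef_rot: [[1.0, 0.003, -0.004], [0.003, -1.0, -0.003], [-0.004, 0.003, -1.0]]
wrist_force: [0.0, 0.1, 0.8]
gripper_width: 0.316
gripper_force: 15.0
```

```bash
cat > look.py <<'E'
import sys; from h import *
n=sys.argv[1]; X=[float(a) for a in sys.argv[2:5]]; c=cap('scene'); u,v=proj(c,X); x,y=int(u-50),int(v-37)
cv2.imwrite('pics/'+n,np.clip(255*(cv2.resize(c['img'][y:y+75,x:x+100],(800,600),interpolation=cv2.INTER_CUBIC)/255.)**.6,0,255).astype(np.uint8)[:,:,::-1])
o=arm.observe(); print(o['time'],o['ee_pos'],o['wrist_force'],o['gripper_width'],'marker',(np.array([u-x,v-y])*8).round())
E
python3 look.py t1.png .431 .373 .014
```

```text
7.55 [0.43124206 0.37269988 0.04807957] [ 0.08903274  1.0650315  -0.02420285] 0.3177726719132484 marker [401. 302.]
```

View pics/t1.png

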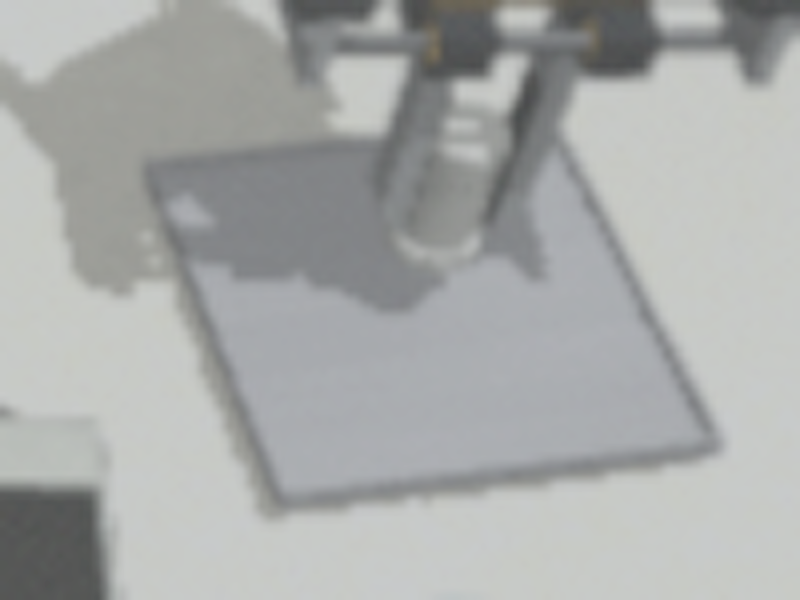

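The cup hangs upright over the middle of the tray, about 36 mm above the floor. I lower it, slowly at the end.

servo_tool(
  moves=[
    [[0.75,0,0,0.05,0],[0.75,0,0,0.09,0],[0.75,0,0,0.105,0],[0.75,0,0,0.11,0],[0.75,0,0,0.112,0],[0.75,0,0,0.112,0]],
  ],
)

```text
time: 8.05
ee_pos: [0.4318, 0.3731, 0.0153]
eef_rot: [[1.0, 0.003, 0.001], [0.003, -1.0, 0.001], [0.001, -0.001, -1.0]]
wrist_force: [0.5, -0.7, -0.7]
gripper_width: 0.316
gripper_force: 15.0
```

servo_tool(
  moves=[
    [[0.75,0,0,0.005,0],[0.75,0,0,0.008,0],[0.75,0,0,0.008,0]],
  ],
)

```text
time: 8.3
ee_pos: [0.4314, 0.3728, 0.0123]
eef_rot: [[1.0, 0.003, 0.0], [0.003, -1.0, 0.0], [0.0, -0.0, -1.0]]
wrist_force: [-0.0, -0.4, -0.5]
gripper_width: 0.318
gripper_force: 15.0
```

Still no contact, so I use 1.2 mm steps.

servo_tool(
  moves=[
    [[0.75,0,0,0.004,0],[0.75,0,0,0.004,0]],
  ],
)

```text
time: 8.47
ee_pos: [0.4313, 0.3727, 0.0108]
eef_rot: [[1.0, 0.003, -0.0], [0.003, -1.0, -0.0], [-0.0, 0.0, -1.0]]
wrist_force: [0.2, -0.5, -0.3]
gripper_width: 0.316
gripper_force: 15.0
```

servo_tool(
  moves=[
    [[0.75,0,0,0.004,0],[0.75,0,0,0.004,0]],
  ],
)

```text
time: 8.63
ee_pos: [0.4315, 0.3729, 0.0102]
eef_rot: [[1.0, 0.003, 0.0], [0.003, -1.0, 0.0], [0.0, -0.0, -1.0]]
wrist_force: [-0.9, -0.4, 3.2]
gripper_width: 0.318
gripper_force: 15.0
```

Contact at z 0.010 as predicted. I release, rise, and go to cup_low.

servo_tool(
  moves=[
    [[0.5,0,0,0,0],[0.4,0,0,0,0],[0.4,0,0,0,0],[0.4,0,0,0,0],[0.4,0,0,-0.05,0],[0.4,0,0,-0.15,0],[0.4,0,0,-0.27,0],[0.4,0,0,-0.4,0],[0.2,0,0,-0.52,0],[0.2,0.05,0.11,-0.56,0],[0.2,0.1,0.22,-0.56,0],[0.2,0.15,0.33,-0.56,0],[0.2,0.2,0.45,-0.56,0],[0.2,0.25,0.57,-0.56,0],[0.2,0.3,0.69,-0.56,0],[0.2,0.35,0.8,-0.56,0],[0.2,0.4,0.9,-0.56,0],[0.2,0.42,0.98,-0.56,0],[0.2,0.42,1,-0.56,0]],
  ],
)

```text
time: 10.22
ee_pos: [0.5592, 0.0692, 0.1772]
eef_rot: [[1.0, -0.002, -0.0], [-0.002, -1.0, -0.002], [-0.0, 0.002, -1.0]]
wrist_force: [-0.4, 0.4, -0.5]
gripper_width: 0.8
gripper_force: 0.0
```

servo_tool(
  moves=[
    [[0.2,0.04,0.12,0,0],[0.2,0.08,0.24,0,0],[0.2,0.12,0.37,0,0],[0.2,0.16,0.5,0,0],[0.2,0.19,0.59,0,0],[0.2,0.192,0.617,0.03,0],[0.2,0.192,0.617,0.12,0],[0.2,0.192,0.617,0.24,0],[0.2,0.192,0.617,0.34,0],[0.2,0.192,0.617,0.41,0],[0.2,0.192,0.617,0.435,0],[0.2,0.192,0.617,0.435,0],[0.2,0.192,0.617,0.435,0]],
  ],
)

```text
time: 11.3
ee_pos: [0.6167, -0.1109, 0.0479]
eef_rot: [[1.0, 0.004, 0.001], [0.004, -1.0, 0.0], [0.001, -0.0, -1.0]]
wrist_force: [-0.5, 0.4, 0.3]
gripper_width: 0.804
gripper_force: 0.0
```

```bash
python3 look.py l1.png .61 -.11 .06
```

```text
11.35 [ 0.61761929 -0.111307    0.04925108] [ 0.18384801 -0.12631039 -0.40980571] 0.7954518773016783 marker [404. 297.]
```

View pics/l1.png

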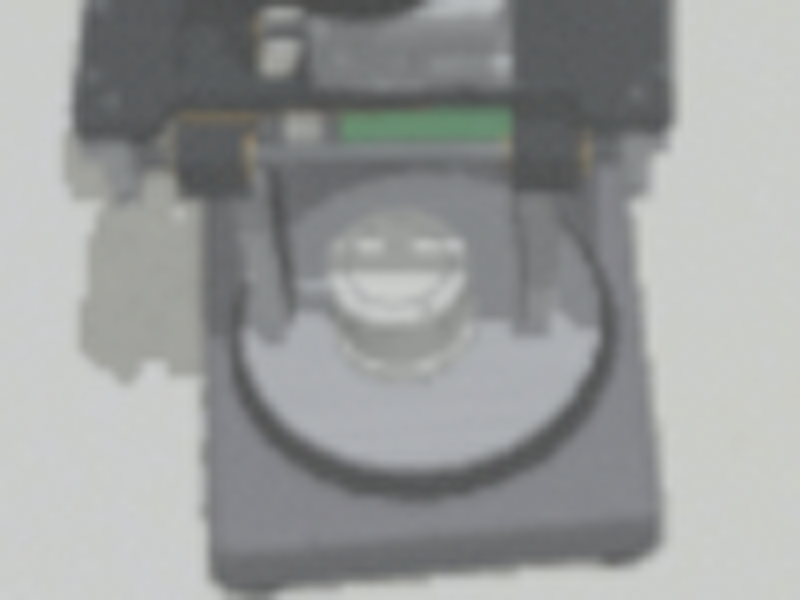

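cup_low (403,290) is centred between the finger tips (290 and 515). I close and lift.

servo_tool(
  moves=[
    [[0.2,0,0,0.006,0],[0.6,0,0,0.006,0],[0.6,0,0,0.006,0],[0.6,0,0,0.006,0],[0.6,0,0,0.006,0],[0.6,0,0,0.006,0],[0.6,0,0,0.006,0],[0.6,0,0,0.006,0]],
  ],
)

```text
time: 12.02
ee_pos: [0.6165, -0.1119, 0.0457]
eef_rot: [[1.0, 0.003, 0.0], [0.003, -1.0, -0.0], [0.0, 0.0, -1.0]]
wrist_force: [-0.9, 0.0, 1.3]
gripper_width: 0.468
gripper_force: 15.0
```

cup_low is held (44 mm). The mat is empty now, so I measure its middle with a mask in both views.

```bash
cat > quad.py <<'E'
from h import *
def quad(c,P,z,f,r=45):
    u,v=proj(c,P); x,y=int(u-r),int(v-r); m=f(c['img'][y:y+2*r,x:x+2*r].astype(int)).astype(np.uint8)
    m=cv2.morphologyEx(m,cv2.MORPH_OPEN,np.ones((3,3)))
    k=max(cv2.findContours(m,0,2)[0],key=cv2.contourArea); a=cv2.contourArea(k)
    k=cv2.convexHull(k); q=cv2.minEnclosingTriangle(k) if 0 else cv2.approxPolyDP(k,4,True)[:,0]+[x,y]
    w=np.array([ray(c,*p,z) for p in q]); 
    W=np.array([ray(c,*(p[0]+[x,y]),z)[:2] for p in k]).astype(np.float32)
    return a,len(q),w[:,:2].mean(0).round(4),cv2.minAreaRect(W)
E
python3 - <<'E'
from quad import *
for n in('top','scene'): print(n,quad(cap(n),[.641,.142,.085],.085,lambda i:i.max(2)<50))
E
```

```text
top (2900.5, 4, array([0.6402, 0.142 ]), ((0.6400116086006165, 0.142051562666893), (0.14216148853302002, 0.14238084852695465), 86.32051849365234))
scene (2216.5, 4, array([0.6406, 0.1447]), ((0.6407215595245361, 0.14550291001796722), (0.13657468557357788, 0.1369263231754303), 86.30692291259766))
```

servo_tool(
  moves=[
    [[0.6,0,0,-0.05,0],[0.6,0,0,-0.14,0],[0.6,0,0,-0.25,0],[0.6,0,-0.03,-0.32,0],[0.6,0.01,-0.09,-0.33,0],[0.6,0.02,-0.18,-0.33,0],[0.6,0.03,-0.29,-0.33,0],[0.6,0.04,-0.4,-0.33,0],[0.6,0.05,-0.51,-0.33,0],[0.6,0.06,-0.62,-0.33,0],[0.6,0.07,-0.72,-0.33,0],[0.6,0.08,-0.8,-0.33,0],[0.6,0.083,-0.84,-0.33,0],[0.6,0.083,-0.851,-0.3,0],[0.6,0.083,-0.851,-0.22,0],[0.6,0.083,-0.851,-0.16,0],[0.6,0.083,-0.851,-0.135,0],[0.6,0.083,-0.851,-0.127,0],[0.6,0.083,-0.851,-0.127,0]],
  ],
)

```text
time: 13.7
ee_pos: [0.6402, 0.1424, 0.0828]
eef_rot: [[1.0, 0.002, -0.001], [0.002, -1.0, -0.001], [-0.001, 0.001, -1.0]]
wrist_force: [0.3, 0.1, -0.5]
gripper_width: 0.465
gripper_force: 15.0
```

servo_tool(
  moves=[
    [[0.6,0,0,0.004,0],[0.6,0,0,0.004,0]],
  ],
)

```text
time: 13.87
ee_pos: [0.6414, 0.1432, 0.0837]
eef_rot: [[1.0, 0.002, 0.002], [0.002, -1.0, 0.0], [0.002, -0.0, -1.0]]
wrist_force: [0.0, 0.2, -1.2]
gripper_width: 0.464
gripper_force: 15.0
```

servo_tool(
  moves=[
    [[0.6,0,0,0.004,0],[0.6,0,0,0.004,0]],
  ],
)

```text
time: 14.03
ee_pos: [0.641, 0.1436, 0.0819]
eef_rot: [[1.0, 0.003, 0.001], [0.003, -1.0, 0.0], [0.001, -0.0, -1.0]]
wrist_force: [-0.2, -0.9, -0.7]
gripper_width: 0.466
gripper_force: 15.0
```

servo_tool(
  moves=[
    [[0.6,0,0,0.003,0],[0.6,0,0,0.003,0]],
  ],
)

```text
time: 14.2
ee_pos: [0.6408, 0.1437, 0.0805]
eef_rot: [[1.0, 0.003, 0.001], [0.003, -1.0, -0.0], [0.001, 0.0, -1.0]]
wrist_force: [-0.7, 0.1, -0.4]
gripper_width: 0.462
gripper_force: 15.0
```

servo_tool(
  moves=[
    [[0.6,0,0,0.003,0],[0.6,0,0,0.003,0]],
  ],
)

```text
time: 14.37
ee_pos: [0.6409, 0.1437, 0.0805]
eef_rot: [[1.0, 0.003, 0.001], [0.003, -1.0, -0.0], [0.001, 0.0, -1.0]]
wrist_force: [-0.8, 1.0, 3.6]
gripper_width: 0.464
gripper_force: 15.0
```

Contact; I release, rise above the stand height and head to cup_bar.

servo_tool(
  moves=[
    [[0.4,0,0,0,0],[0.25,0,0,0,0],[0.25,0,0,0,0],[0.25,0,0,-0.04,0],[0.25,0,0,-0.12,0],[0.25,0,0,-0.24,0],[0.25,0,0,-0.36,0],[0.25,0,0.03,-0.48,0],[0.2,-0.02,0.1,-0.58,0],[0.2,-0.06,0.2,-0.63,0],[0.2,-0.1,0.31,-0.65,0],[0.2,-0.15,0.42,-0.65,0],[0.2,-0.2,0.54,-0.65,0],[0.2,-0.25,0.66,-0.65,0],[0.2,-0.3,0.78,-0.65,0],[0.2,-0.34,0.89,-0.65,0],[0.2,-0.38,1,-0.65,0],[0.2,-0.38,1,-0.65,0]],
  ],
)

```text
time: 15.87
ee_pos: [0.5253, -0.1622, 0.2753]
eef_rot: [[1.0, -0.005, -0.0], [-0.005, -1.0, -0.003], [-0.0, 0.003, -1.0]]
wrist_force: [0.3, 0.6, -0.2]
gripper_width: 0.798
gripper_force: 0.0
```

servo_tool(
  moves=[
    [[0.2,-0.05,0.12,0,0],[0.2,-0.1,0.24,0,0],[0.2,-0.15,0.37,0,0],[0.2,-0.2,0.5,0,0],[0.2,-0.25,0.62,0,0],[0.2,-0.29,0.72,0,0],[0.2,-0.3,0.79,0,0],[0.2,-0.3,0.79,0,0],[0.2,-0.3,0.79,0,0]],
  ],
)

```text
time: 16.62
ee_pos: [0.4381, -0.3943, 0.2744]
eef_rot: [[1.0, 0.002, 0.0], [0.002, -1.0, 0.001], [0.0, -0.001, -1.0]]
wrist_force: [0.6, 1.3, -0.3]
gripper_width: 0.804
gripper_force: 0.0
```

Run:
```python
from quad import *
o=arm.observe(); print(o['time'],o['ee_pos'])
# pan circle: steel-grey blob inside dark ring; low cup top & collar on mat
for n in('top','scene'):
    c=cap(n)
    P=[.61,-.11,.05]; u,v=proj(c,P); x,y=int(u-40),int(v-40); i=c['img'][y:y+80,x:x+80].astype(int); g=i.mean(2)
    m=((g>85)&(i.max(2)-i.min(2)<40)).astype(np.uint8); k,l,st,ce=cv2.connectedComponentsWithStats(m); j=l[40,40]
    ct=cv2.convexHull(max(cv2.findContours((l==j).astype(np.uint8),0,2)[0],key=cv2.contourArea)); W=np.array([ray(c,*(p[0]+[x,y]),.05)[:2] for p in ct]).astype(np.float32)
    print(n,'pan',g[40,40],st[j],cv2.fitEllipse(W))
    P=[.64,.143,.119]; u,v=proj(c,P); x,y=int(u-18),int(v-22); i=c['img'][y:y+44,x:x+36].astype(int)
    m=(i.min(2)>60).astype(np.uint8); k,l,st,ce=cv2.connectedComponentsWithStats(m); j=l[22,18]; print('cup',(st[j][:2]+[x,y]),st[j],'pred',u,v)
    if n=='top': print(ray(c,*(ce[j]+[x,y]),.112))
```

```text
16.6167 [ 0.43813411 -0.39428571  0.27435777]
top pan 123.33333333333333 [  18   19   45   44 1580] ((0.6105548143386841, -0.1089370921254158), (0.11807012557983398, 0.1184471920132637), 6.2408447265625)
cup [256 160] [ 10  14  19  20 297] pred 264.43264963257053 168.46097635992447
[0.63978414 0.14311303 0.112     ]Traceback (most recent call last):
  File "<stdin>", line 9, in <module>
cv2.error: OpenCV(4.12.0) /io/opencv/modules/imgproc/src/shapedescr.cpp:361: error: (-201:Incorrect size of input array) There should be at least 5 points to fit the ellipse in function 'fitEllipseNoDirect'
```

The pan centre fits at (0.6106,-0.1089) with a 118 mm diameter, and cup_low stands at (0.640,0.143) on the mat's middle. I descend on cup_bar and look.

servo_tool(
  moves=[
    [[0.2,-0.005,0,0.08,0],[0.2,-0.005,0,0.17,0],[0.2,-0.005,0,0.24,0],[0.2,-0.005,0,0.28,0],[0.2,-0.005,0,0.285,0],[0.2,-0.005,0,0.285,0]],
  ],
)

```text
time: 17.22
ee_pos: [0.4371, -0.3929, 0.1889]
eef_rot: [[1.0, 0.005, -0.0], [0.005, -1.0, 0.001], [-0.0, -0.001, -1.0]]
wrist_force: [0.4, -0.3, 0.2]
gripper_width: 0.798
gripper_force: 0.0
```

```bash
python3 look.py b1.png .436 -.394 .2
```

```text
17.2667 [ 0.43745769 -0.3936337   0.19024229] [0.19721357 0.09992239 0.9976624 ] 0.8013953840838953 marker [403. 300.]
```

View pics/b1.png

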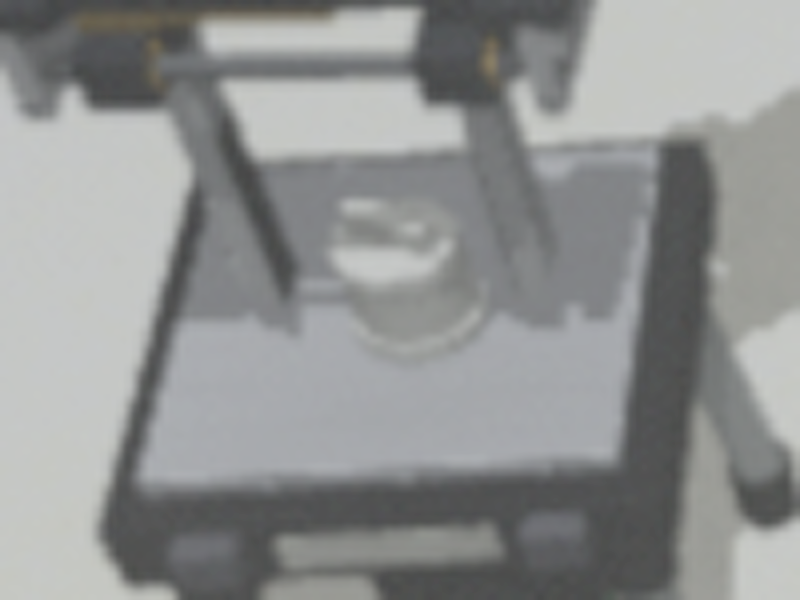

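cup_bar's body (417,300) stands between the tips (295,330) and (525,325). I close.

servo_tool(
  moves=[
    [[0.2,0,0,0.011,0],[0.2,0,0,0.011,0],[0.6,0,0,0.011,0],[0.6,0,0,0.011,0],[0.6,0,0,0.011,0],[0.6,0,0,0.011,0],[0.6,0,0,0.011,0],[0.6,0,0,0.011,0],[0.6,0,0,0.011,0]],
  ],
)

```text
time: 18.02
ee_pos: [0.4367, -0.394, 0.1856]
eef_rot: [[1.0, 0.003, 0.0], [0.003, -1.0, -0.0], [0.0, 0.0, -1.0]]
wrist_force: [-0.4, -0.2, 0.5]
gripper_width: 0.419
gripper_force: 15.0
```

servo_tool(
  moves=[
    [[0.6,0,0,-0.04,0],[0.6,0,0,-0.1,0],[0.6,0,0,-0.15,0],[0.6,0.04,-0.06,-0.17,0],[0.6,0.1,-0.16,-0.17,0],[0.6,0.17,-0.28,-0.17,0],[0.6,0.24,-0.4,-0.17,0],[0.6,0.31,-0.52,-0.17,0],[0.6,0.39,-0.64,-0.17,0],[0.6,0.46,-0.76,-0.14,0],[0.6,0.53,-0.87,-0.06,0],[0.6,0.57,-0.94,0.04,0],[0.6,0.582,-0.952,0.16,0],[0.6,0.582,-0.952,0.27,0],[0.6,0.582,-0.952,0.36,0],[0.6,0.582,-0.952,0.42,0],[0.6,0.582,-0.952,0.447,0],[0.6,0.582,-0.952,0.457,0],[0.6,0.582,-0.952,0.457,0]],
  ],
)

```text
time: 19.6
ee_pos: [0.6107, -0.1081, 0.049]
eef_rot: [[1.0, 0.003, 0.0], [0.003, -1.0, -0.0], [0.0, 0.0, -1.0]]
wrist_force: [-0.2, -0.4, -0.6]
gripper_width: 0.423
gripper_force: 15.0
```

servo_tool(
  moves=[
    [[0.6,0,0,0.004,0],[0.6,0,0,0.004,0]],
  ],
)

```text
time: 19.77
ee_pos: [0.6118, -0.1084, 0.0495]
eef_rot: [[1.0, 0.003, 0.004], [0.003, -1.0, -0.001], [0.004, 0.001, -1.0]]
wrist_force: [-0.6, -0.2, -1.1]
gripper_width: 0.425
gripper_force: 15.0
```

servo_tool(
  moves=[
    [[0.6,0,0,0.004,0],[0.6,0,0,0.004,0]],
  ],
)

```text
time: 19.93
ee_pos: [0.611, -0.1081, 0.0472]
eef_rot: [[1.0, 0.003, 0.002], [0.003, -1.0, -0.001], [0.002, 0.001, -1.0]]
wrist_force: [-0.1, 0.3, -1.1]
gripper_width: 0.42
gripper_force: 15.0
```

servo_tool(
  moves=[
    [[0.6,0,0,0.003,0],[0.6,0,0,0.003,0]],
  ],
)

```text
time: 20.1
ee_pos: [0.6107, -0.108, 0.0456]
eef_rot: [[1.0, 0.003, 0.001], [0.003, -1.0, -0.0], [0.001, 0.0, -1.0]]
wrist_force: [-0.1, 0.2, 0.9]
gripper_width: 0.422
gripper_force: 15.0
```

servo_tool(
  moves=[
    [[0.6,0,0,0.003,0],[0.6,0,0,0.003,0]],
  ],
)

```text
time: 20.27
ee_pos: [0.6107, -0.108, 0.0456]
eef_rot: [[1.0, 0.003, 0.001], [0.003, -1.0, -0.0], [0.001, 0.0, -1.0]]
wrist_force: [-1.9, 0.8, 4.4]
gripper_width: 0.42
gripper_force: 15.0
```

Contact. I release and head to the tray, then find the bare window with the cameras.

servo_tool(
  moves=[
    [[0.4,0,0,0,0],[0.25,0,0,0,0],[0.25,0,0,0,0],[0.25,0,0,-0.04,0],[0.25,0,0,-0.12,0],[0.25,0,0,-0.24,0],[0.25,0,0,-0.36,0],[0.3,0,-0.03,-0.45,0],[0.3,-0.03,-0.1,-0.5,0],[0.3,-0.07,-0.2,-0.52,0],[0.3,-0.12,-0.31,-0.52,0],[0.3,-0.16,-0.42,-0.52,0],[0.3,-0.2,-0.54,-0.52,0],[0.3,-0.25,-0.66,-0.52,0],[0.3,-0.29,-0.78,-0.52,0],[0.3,-0.33,-0.9,-0.52,0],[0.3,-0.37,-1,-0.52,0],[0.3,-0.37,-1,-0.52,0]],
  ],
)

```text
time: 21.77
ee_pos: [0.4962, 0.1969, 0.2014]
eef_rot: [[1.0, 0.01, 0.0], [0.01, -1.0, 0.003], [0.0, -0.003, -1.0]]
wrist_force: [-0.1, -0.6, -0.3]
gripper_width: 0.703
gripper_force: 0.0
```

Run:
```python
from h import *
print(arm.observe()['ee_pos'])
out=[]
for n in('top','scene'):
    c=cap(n); u,v=proj(c,[.4267,-.4,.19]); x,y=int(u-25),int(v-25); i=c['img'][y:y+50,x:x+50]; g=i.astype(int).mean(2)
    m=(g<70).astype(np.uint8); k,l,st,ce=cv2.connectedComponentsWithStats(m)
    j=min(range(1,k),key=lambda j:np.hypot(*(ce[j]-25))+(1e3 if st[j][4]<40 else 0))
    ct=max(cv2.findContours((l==j).astype(np.uint8),0,2)[0],key=cv2.contourArea)
    W=np.array([ray(c,*(p[0]+[x,y]),.19)[:2] for p in ct]).astype(np.float32)
    print(n,st[j],ray(c,*(ce[j]+[x,y]),.19).round(4),cv2.fitEllipse(W))
    out.append(cv2.resize(i,(400,400)))
    # cup_tall on tray
    u,v=proj(c,[.4313,.3729,.072]); x,y=int(u-18),int(v-22); q=c['img'][y:y+44,x:x+36]; out.append(cv2.resize(q,(327,400)))
    if n=='top': out.append(None)
im=np.vstack([np.hstack(out[:2]),np.hstack(out[3:])]); cv2.imwrite('pics/w.png',cv2.resize(im,None,fx=.75,fy=.75)[:,:,::-1])
```

```text
[0.49618005 0.19691278 0.20137179]
top [ 18  17  16  16 205] [ 0.4281 -0.4012  0.19  ] ((0.42814821004867554, -0.40128615498542786), (0.03336450830101967, 0.03345729783177376), 176.67652893066406)
scene [21 22 12  9 79] [ 0.4264 -0.3986  0.19  ] ((0.42641481757164, -0.39830419421195984), (0.029451122507452965, 0.031113043427467346), 49.86442565917969)
```

View pics/w.png

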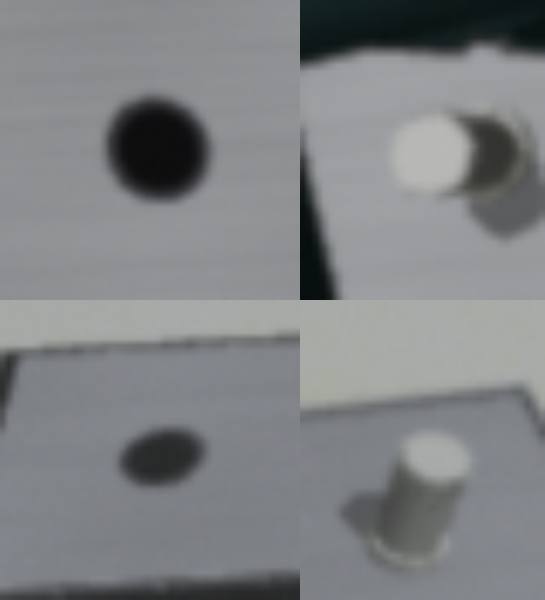

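The window is a clean dark disc. Averaging the views puts it at (0.427,-0.400). cup_tall stands upright in the tray. I pick it up where I set it down.

servo_tool(
  moves=[
    [[0.3,-0.05,-0.12,0,0],[0.3,-0.1,-0.24,0,0],[0.3,-0.14,-0.36,0,0],[0.3,-0.18,-0.48,0,0],[0.3,-0.22,-0.57,0,0],[0.3,-0.228,-0.603,0.03,0],[0.3,-0.228,-0.603,0.12,0],[0.3,-0.228,-0.603,0.24,0],[0.3,-0.228,-0.603,0.36,0],[0.3,-0.228,-0.603,0.48,0],[0.3,-0.228,-0.603,0.57,0],[0.3,-0.228,-0.603,0.62,0],[0.3,-0.228,-0.603,0.635,0],[0.3,-0.228,-0.603,0.635,0],[0.3,-0.228,-0.603,0.635,0]],
  ],
)

```text
time: 23.12
ee_pos: [0.4309, 0.372, 0.0107]
eef_rot: [[1.0, 0.002, 0.001], [0.002, -1.0, 0.0], [0.001, -0.0, -1.0]]
wrist_force: [0.5, -0.5, 0.6]
gripper_width: 0.702
gripper_force: 0.0
```

servo_tool(
  moves=[
    [[0.75,0,0,0,0],[0.75,0,0,0,0],[0.75,0,0,0,0],[0.75,0,0,0,0],[0.75,0,0,0,0],[0.75,0,0,0,0],[0.75,0,0,0,0],[0.75,0,0,0,0]],
  ],
)

```text
time: 23.78
ee_pos: [0.4296, 0.3727, 0.0101]
eef_rot: [[1.0, 0.003, 0.0], [0.003, -1.0, 0.0], [0.0, -0.0, -1.0]]
wrist_force: [0.0, -0.1, 2.1]
gripper_width: 0.313
gripper_force: 15.0
```

servo_tool(
  moves=[
    [[0.75,0,0,-0.05,0],[0.75,0,0,-0.14,0],[0.75,0,0,-0.26,0],[0.75,0,0,-0.39,0],[0.75,0,0,-0.51,0],[0.75,0,0,-0.63,0],[0.75,0,0.04,-0.72,0],[0.75,0,0.1,-0.77,0],[0.75,0,0.18,-0.78,0],[0.75,0,0.28,-0.78,0],[0.75,0,0.39,-0.78,0],[0.75,0,0.5,-0.78,0],[0.75,0,0.61,-0.78,0],[0.75,0,0.72,-0.78,0],[0.75,0,0.83,-0.78,0],[0.75,0,0.94,-0.78,0],[0.75,0,1,-0.78,0]],
  ],
)

```text
time: 25.2
ee_pos: [0.43, 0.0696, 0.2436]
eef_rot: [[1.0, 0.001, -0.0], [0.001, -1.0, -0.001], [-0.0, 0.001, -1.0]]
wrist_force: [0.8, -0.1, -0.6]
gripper_width: 0.315
gripper_force: 15.0
```

servo_tool(
  moves=[
    [[0.75,0,0.1,0,0],[0.75,0,0.2,0,0],[0.75,0,0.31,0,0],[0.75,0,0.42,0,0],[0.75,0,0.53,0,0],[0.75,0,0.64,0,0],[0.75,0,0.75,0,0],[0.75,0,0.86,0,0],[0.75,0,0.95,0,0],[0.75,0,1,0,0],[0.75,0,1,0,0]],
  ],
)

```text
time: 26.12
ee_pos: [0.4308, -0.2302, 0.2427]
eef_rot: [[1.0, -0.001, -0.002], [-0.001, -1.0, -0.0], [-0.002, 0.0, -1.0]]
wrist_force: [0.0, 1.1, -0.5]
gripper_width: 0.318
gripper_force: 15.0
```

servo_tool(
  moves=[
    [[0.75,-0.013,0.1,0,0],[0.75,-0.013,0.2,0,0],[0.75,-0.013,0.31,0,0],[0.75,-0.013,0.42,0,0],[0.75,-0.013,0.51,0,0],[0.75,-0.013,0.56,0,0],[0.75,-0.013,0.575,0,0],[0.75,-0.013,0.575,0,0],[0.75,-0.013,0.575,0.08,0],[0.75,-0.013,0.575,0.13,0],[0.75,-0.013,0.575,0.155,0],[0.75,-0.013,0.575,0.16,0],[0.75,-0.013,0.575,0.16,0]],
  ],
)

```text
time: 27.2
ee_pos: [0.4283, -0.3987, 0.1959]
eef_rot: [[1.0, 0.004, -0.0], [0.004, -1.0, 0.001], [-0.0, -0.001, -1.0]]
wrist_force: [-0.2, 0.8, -1.2]
gripper_width: 0.319
gripper_force: 15.0
```

servo_tool(
  moves=[
    [[0.75,-0.008,0.004,0.012,0],[0.75,-0.008,0.004,0.022,0],[0.75,-0.008,0.004,0.024,0],[0.75,-0.008,0.004,0.024,0],[0.75,-0.008,0.004,0.024,0]],
  ],
)

```text
time: 27.62
ee_pos: [0.4257, -0.4014, 0.1889]
eef_rot: [[1.0, 0.003, 0.0], [0.003, -1.0, -0.0], [0.0, 0.0, -1.0]]
wrist_force: [0.2, -0.5, -0.3]
gripper_width: 0.321
gripper_force: 15.0
```

servo_tool(
  moves=[
    [[0.75,0,0,0.004,0],[0.75,0,0,0.004,0]],
  ],
)

```text
time: 27.78
ee_pos: [0.4256, -0.4013, 0.1874]
eef_rot: [[1.0, 0.003, 0.0], [0.003, -1.0, -0.0], [0.0, 0.0, -1.0]]
wrist_force: [0.7, 0.4, -0.2]
gripper_width: 0.315
gripper_force: 15.0
```

servo_tool(
  moves=[
    [[0.75,0,0,0.003,0],[0.75,0,0,0.003,0]],
  ],
)

```text
time: 27.95
ee_pos: [0.4256, -0.4012, 0.1863]
eef_rot: [[1.0, 0.003, -0.0], [0.003, -1.0, 0.0], [-0.0, -0.0, -1.0]]
wrist_force: [-0.3, -0.9, -0.3]
gripper_width: 0.315
gripper_force: 15.0
```

servo_tool(
  moves=[
    [[0.75,0,-0.003,0.001,0],[0.75,0,-0.003,0.003,0],[0.75,0,-0.003,0.003,0]],
  ],
)

```text
time: 28.2
ee_pos: [0.4256, -0.4003, 0.1861]
eef_rot: [[1.0, 0.003, 0.0], [0.003, -1.0, -0.0], [0.0, 0.0, -1.0]]
wrist_force: [-2.0, 0.8, 2.6]
gripper_width: 0.319
gripper_force: 15.0
```

servo_tool(
  moves=[
    [[0.75,0,0,0.002,0],[0.75,0,0,0.002,0]],
  ],
)

```text
time: 28.37
ee_pos: [0.4257, -0.4003, 0.1861]
eef_rot: [[1.0, 0.003, 0.001], [0.003, -1.0, -0.001], [0.001, 0.001, -1.0]]
wrist_force: [-1.6, 1.5, 5.0]
gripper_width: 0.317
gripper_force: 15.0
```

Contact. I release, rise and move back towards the robot so the views are clear.

servo_tool(
  moves=[
    [[0.6,0,0,0,0],[0.4,0,0,0,0],[0.4,0,0,0,0],[0.4,0,0,0,0],[0.4,0,0,-0.04,0],[0.4,0,0,-0.12,0],[0.4,0,0,-0.22,0],[0.4,0,0,-0.32,0],[0.4,-0.1,0,-0.4,0],[0.4,-0.2,0,-0.4,0],[0.4,-0.32,0,-0.4,0],[0.4,-0.44,0,-0.4,0],[0.4,-0.5,0,-0.4,0],[0.4,-0.5,0,-0.4,0],[0.4,-0.5,0,-0.4,0]],
  ],
)

```text
time: 29.62
ee_pos: [0.2753, -0.4011, 0.3062]
eef_rot: [[1.0, 0.001, 0.002], [0.001, -1.0, -0.002], [0.002, 0.002, -1.0]]
wrist_force: [-0.7, 0.3, 0.4]
gripper_width: 0.598
gripper_force: 0.0
```

Run:
```python
from h import *
o=arm.observe(); print(o['time'],o['ee_pos'],o['wrist_force'])
rows=[]
for n in('top','scene'):
    c=cap(n); r=[]
    for P,h in(([.6106,-.1085],(.05,.097)),([.6403,.1433],(.085,.119)),([.4273,-.4],(.19,.248))):
        u,v=proj(c,P+[sum(h)/2]); x,y=int(u-26),int(v-26); i=cv2.resize(c['img'][y:y+52,x:x+52],(260,260),interpolation=cv2.INTER_CUBIC)
        for z in h: cv2.drawMarker(i,tuple(int(a) for a in (proj(c,P+[z])-[x,y]+.5)*5),(255,0,0),0,8,1)
        r.append(i)
    rows.append(np.hstack(r))
cv2.imwrite('pics/fin.png',np.vstack(rows)[:,:,::-1])
```

```text
29.6167 [ 0.27532013 -0.40105909  0.30622818] [-0.7000258   0.27945423  0.39866072]
```

View pics/fin.png

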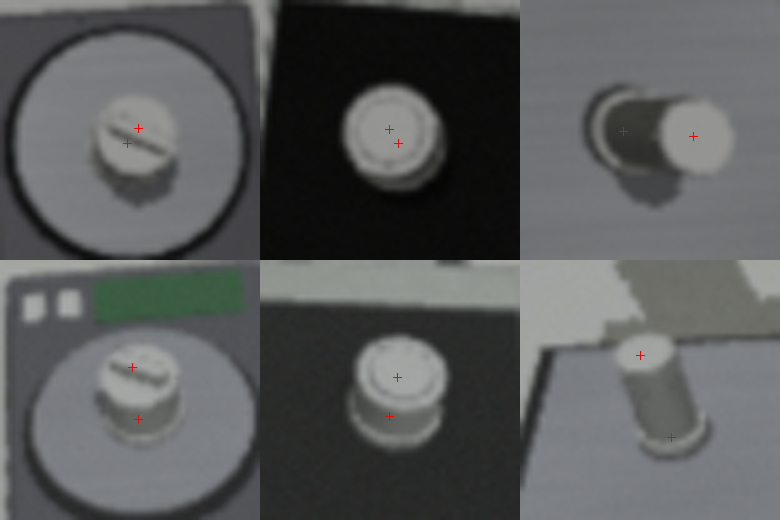

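In both views cup_bar is in the middle of the pan, cup_low in the middle of the mat and cup_tall on the window. All three are upright, within about 2 mm of the markers, and the arm is clear. I'm handing in.

```bash
python3 -c "
from station import arm; print(arm.sign_off())"
```

```text
the job is handed in; nothing more can be done
None
```

I moved all three cups on and handed the job in at about 30 s: cup_low is on the shaker's middle, cup_tall on the stand's window and cup_bar on the balance pan's middle, each upright and within about 2 mm in the last pictures.

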